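# Hang the tool caddy on the stud of the tool board

### The arm

A 6-joint arm with a two-finger parallel gripper is mounted at the origin on the work surface. World frame = base frame: x ahead of the robot, y to its left, z up, the work surface at z = 0. Lengths are in m, angles in rad, forces in N, time in s.
With the tool pointing down it reaches from about 0.3 to 0.875 m from the base axis. Payload 6.4 kg.
Tool frame: the origin (TCP) lies between the finger pads; the fingertips stand 8 mm ahead of it and the grasp point (between the pads) lies 11 mm behind it; z points along the fingers, x is the direction in which the jaws open and shut, and the axes are right-handed (so a half turn about z gives the same grasp; the last joint's range is limited). The gripper opens to 85 mm and grips with 20 to 120 N. Pads are 22 mm wide; open, the fingers measure 114 mm over their backs; the gripper's body (76 mm by 85 mm) begins 54 mm behind the grasp point. The pads swing forward as they close: fully open they stand 13 mm farther back than shut.
Start: joints at [-1.399, 0.181, 1.607, -0, 1.354, -0.206], TCP at [0.212, -0.534, 0.239] pointing down, gripper open.
Joint ranges: [-2.99, 2.99], [-0.89, 2.07], [0.3, 2.58], [-1.14, 4.28], [0, 2.63], [-3.12, 3.12]. Speed limits (rad/s): [2.57, 2.57, 3.01, 3.14, 3.14, 3.14].

### API

Orientations are given as a unit quaternion [w, x, y, z].
In Python, from bench import ctrl gives the robot as it stands.
- The arm moves only by the tool drive_tool, never from a script. Its argument "commands" is a list of rows, each an object of numbers: "gripper": the closure, from 0 (fully open) to 1 (shut); "dx", "dy", "dz": the shift along the tool's x, y, z in cm; "turn": the turn about the tool's z in degrees. A call has 1 to 20 rows; each row is the pose to reach, as a shift and turn from the pose commanded when the call began, along the tool's axes at that moment; what a row does not reach only later rows make up. A row lasts 1/8 s, in which the tool goes at most 62.5 mm and 10.7 degrees, less where a joint would pass 70% of its speed; a pose out of reach is approached as far as the arm can. A call with a gripper value outside its range is refused whole. The fingers move at their own pace and stop on an object; the grip force is fixed at half the most. Time passes only in rows, so rows that repeat a pose let the fingers close. It gives the time, the measured TCP pose, the force and the opening at its end, in the units of the state.
- ctrl.get_obs(): the state, without advancing time (a new reading comes with each control period).
- ctrl.camera(name): name is "scene" or "top"; returns a dict with "image" (420x560x3 uint8, red, green, blue), "mtx" (3x3 intrinsics, pixels), "R" (3x3) and "t" (3): a world point X has camera coordinates R X + t. Camera axes: x right, y down, z forward; pixel columns grow to the right and rows downward; lengths in m; the calibration is good to about 2 mm. A picture is of the moment at which its call begins. There is no depth.
- ctrl.hand_in(): hands the job in, once; it reports no verdict.
The state is a dict: "time_s": time; "q": joint angles; "dq": joint speeds; "joint_efforts": joint torques, N m; "eef_pos": TCP position; "eef_rot": TCP orientation; "wrist_force": force on the tool from outside, world axes, zero at the start; "torque": the same for the moment, N m; "opening": opening from 0.0 (shut) to 1.0 (fully open).
Only numpy, scipy, OpenCV 4.12 (cv2) and the standard library are available. Lean on these libraries where they do the work, as an engineer would, in place of code of your own. Each camera call takes 0.05 s, during which the arm holds its last target.

### The job

Hang the empty blue tool caddy on the brass stud of the plywood tool board: slip the wide part of its keyhole over the stud's head, press it back against the sprung washer and slide it down until the stud is home in the end of the narrow slot, and only then let go. The stud is clamped by hand somewhere in the middle part of the board's track, so find it by touch or sight, and do not force anything. Leave the clay dog, the slip jar and the orange rib where they are.

Things in the scene. Friction and masses are not known exactly. Their poses are not given: they have to be found in the camera images.
- board: upright plywood board, 260 wide, 176 high, 18 thick, fixed to the bench. Origin: on the bench below the middle of its front face. x points level out of the front face (the plane x = 0), y along the board, z up. Two feet, 30 high, at its ends (|y| 108 to 130) reach 56 in front. A flush aluminium T-track runs along the top edge, its centre line at z = 160. It carries one brass stud.
- track (a point): middle of the T-track on the front face, 160 above the bench; axes as the board's. The stud stands out along +x at exactly this height, but is clamped by hand anywhere from y = -30 to +30 mm of this point: its y is not measured, so find it by touch or sight. It stays put unless pushed sideways with over 60 N.
- head_line (a point): point 12 in front of point track: front plane of the stud's head (for its y see point track). Shank 7 dia; round head 14 dia, 7 to 12 mm off the board, rim bevelled 1.5. Behind the head a black washer, 26 dia, sprung outwards: its face is 5.5 off the board when free, yields from 3 N and is fully back (2 off the board) at 8 N. A 3 mm plate fits behind the head with the washer 1.5 back.
- caddy: blue sheet-metal tool caddy, 0.2 to 0.35 kg, loose. Origin: centre of underside; x forwards, away from its back plate, z up. Open bin 76 long (x), 60 wide outside (y), sides 60 high, front 48. Its back (x = -38) rises as a plate 3 thick, 46 wide, to z = 106. Grasp from above across the 60 width, 5 to 15 in front of the origin, about 52 up, to clear plate and board.
- keyhole (a point): centre of the keyhole's wide part, on the back surface of the plate, 38 behind and 74 above the caddy's origin; axes as the caddy's. The wide part is an octagon 18 across flats (the 14 head passes). A slot 10 wide leads from it straight up and ends 19.5 above this point. Hung, the caddy's axes match the board's.
- seat (a point): where the middle of the stud's shank lies when home in the slot's end: on the plate's back surface, 16 above point keyhole; axes as the caddy's. The sprung washer clamps the plate behind the head: sliding down takes 4 to 10 N, of which the caddy's weight gives about 3, and rises sharply at the slot's end. Hung, the back surface is here about 4 from the board face.
- clay_dog: unfired clay dog, about 190 long (x), about 155 high, bystander. Origin on the bench under the middle of its body.
- slip_jar: glass jar with black lid, 68 dia, 85 high, bystander. Origin: centre of its underside.
- rib: flat orange rib, 146 long (y), 36 wide, 6 thick, bystander. Origin: centre of its underside.
Things that resemble listed ones, but are neither listed nor needed, are in the scene too. What is shaped like the caddy but green is not meant.

How it is judged:
By the outcome, as a careful person would: the job done as asked, in the order asked, and still so for the second after the job is handed in, with the robot touching nothing.
It also fails if it takes over 48 s, if anything falls off the work surface, if the arm or the gripper's body presses on something with over 40 N, if the wrist force passes 120 N, or if a joint passes its speed limit or range.

## Working session

There is one attempt and no reset: what is moved stays moved. The work goes in short steps, Python scripts to look and compute and a tool call to move; the robot and the scene stay as the last step left them, time stands still between calls to the robot, and variables do not carry over. Pictures are saved under pics/ and viewed, and the job is handed in when it is done.

Besides the shell and the picture viewer there is one more tool, called after "Request:" in YAML: its name, and indented under it one key for each argument. drive_tool: Moves the arm, as the interface text tells. Its arguments: {"type":"object","properties":{"commands":{"type":"array","items":{"type":"object","properties":{"gripper":{"type":"number"},"dx":{"type":"number"},"dy":{"type":"number"},"dz":{"type":"number"},"turn":{"type":"number"}}}}},"required":["commands"]}

```bash
mkdir -p pics; ls; cat > h.py <<'E'
from bench import ctrl
import numpy as np, cv2
def shot(n,name):
    c=ctrl.camera(n); cv2.imwrite(f'pics/{name}.png',cv2.cvtColor(c['image'],cv2.COLOR_RGB2BGR)); np.savez(f'pics/{name}.npz',**c); return c
def crop(name,x0,y0,w,h,s,out):
    im=cv2.imread(f'pics/{name}.png')[y0:y0+h,x0:x0+w]; cv2.imwrite(f'pics/{out}.png',cv2.resize(im,None,fx=s,fy=s,interpolation=cv2.INTER_CUBIC))
def ld(name): return dict(np.load(f'pics/{name}.npz'))
def proj(c,X):
    p=(c['R']@np.atleast_2d(X).T).T+c['t']; q=(c['mtx']@p.T).T; return q[:,:2]/q[:,2:]
def onz(c,u,v,z):
    d=c['R'].T@np.linalg.solve(c['mtx'],[u,v,1]); o=-c['R'].T@c['t']; return o+d*(z-o[2])/d[2]
def tri(c1,p1,c2,p2):
    P=[c['mtx']@np.c_[c['R'],c['t']] for c in (c1,c2)]
    X=cv2.triangulatePoints(P[0],P[1],np.array(p1,float).reshape(2,1),np.array(p2,float).reshape(2,1)).ravel(); return X[:3]/X[3]
E
python3 - <<'E'
from h import *
for n in('scene','top'):
    c=shot(n,n+'0'); print(n,(-c['R'].T@c['t']).round(3),c['R'].round(2).tolist(),c['mtx'][0,0])
print(ctrl.get_obs())
E
```

```text
pics
scene [0.934 0.262 0.874] [[-0.72, 0.69, 0.01], [0.58, 0.61, -0.55], [-0.39, -0.39, -0.84]] 388.55719448631805
top [ 0.416 -0.078  0.971] [[-0.02, -1.0, -0.01], [-0.98, 0.02, -0.17], [0.17, 0.0, -0.98]] 446.0858575252965
{'time_s': 0.1, 'q': array([-1.39931945e+00,  1.81493203e-01,  1.60788009e+00,  8.59382151e-06,
        1.35379099e+00, -2.06318717e-01]), 'dq': array([-0.00136255, -0.00243594, -0.00439091,  0.00071369, -0.00152999,
       -0.00010597]), 'joint_efforts': array([-1.77006518e-04, -4.45884633e+01, -3.52233517e+01, -2.37648346e-04,
        4.13359536e-03,  1.09223163e-05]), 'eef_pos': array([ 0.21202867, -0.53397572,  0.23847284]), 'eef_rot': array([-5.68163495e-04,  8.27305820e-01, -5.61751246e-01, -5.42872172e-04]), 'wrist_force': array([ 0.09651852,  0.26004226, -0.00382073]), 'torque': array([ 0.02372666,  0.03654864, -0.00650914]), 'opening': 1.0008623719898881}
```

View pics/scene0.png

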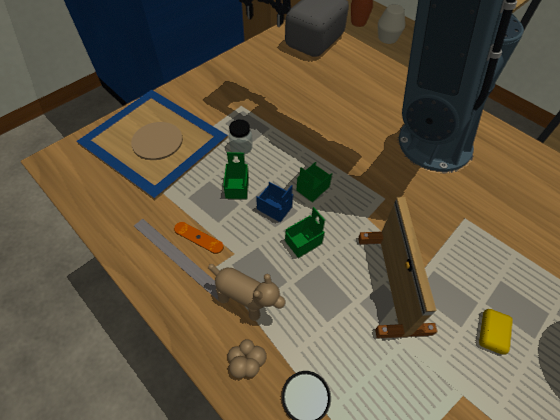

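View pics/top0.png

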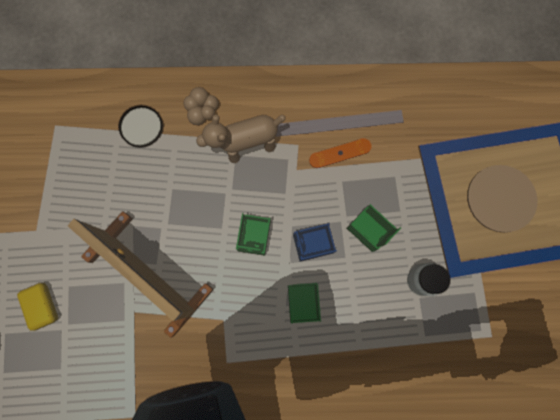

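The blue caddy is at about (275,202) in scene and (314,242) in top, with three green look-alikes around it. The board is at the right in scene and at the left in top. Next I'll enlarge both.

```bash
python3 - <<'E'
from h import *
crop('scene0',240,165,60,65,9,'a'); crop('top0',280,210,70,60,10,'b'); crop('scene0',350,190,100,160,4,'c'); crop('top0',60,200,160,140,5,'d')
a=[cv2.imread(f'pics/{k}.png') for k in 'ab']
E
```

```text
(no output)
```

View pics/a.png

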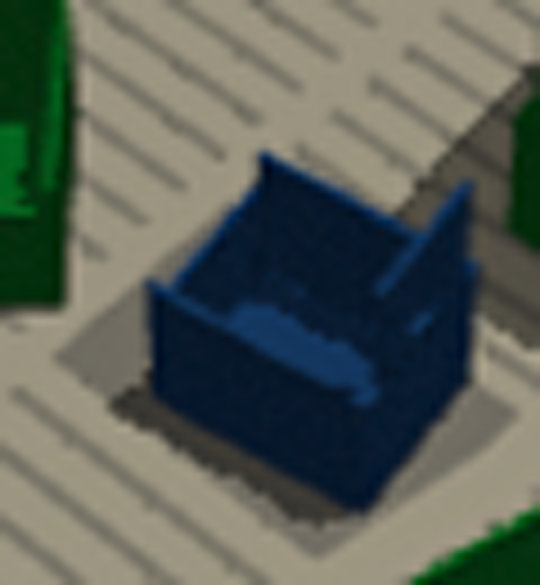

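View pics/b.png

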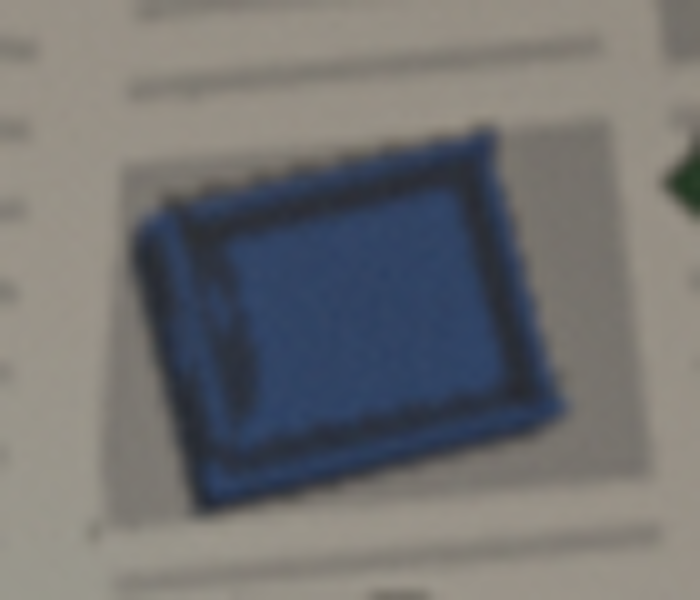

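View pics/c.png

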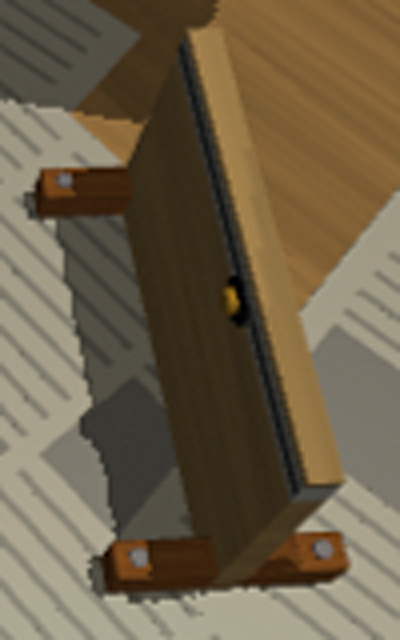

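View pics/d.png

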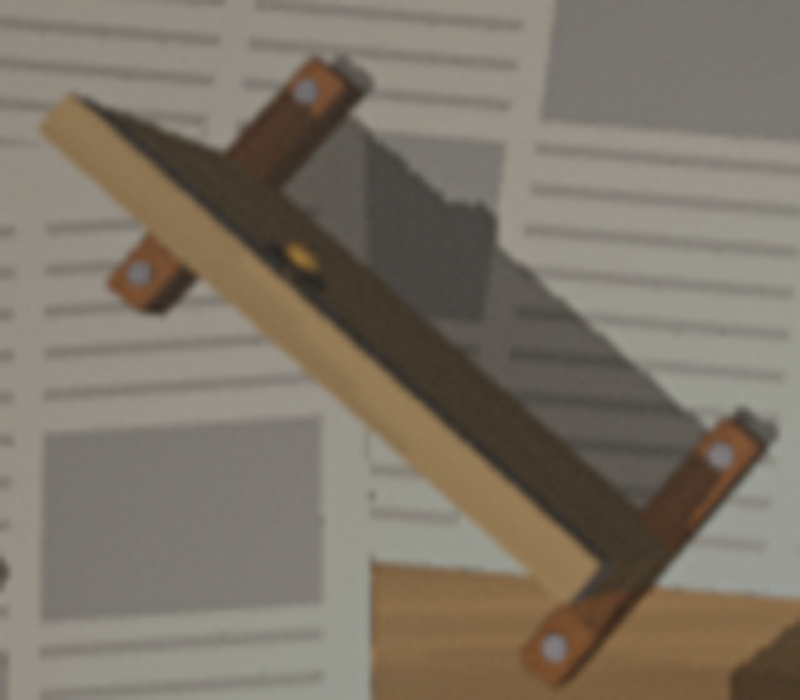

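```bash
cat > fit.py <<'E'
from h import *
from scipy.optimize import least_squares
def T(p,X): 
    c,s=np.cos(p[2]),np.sin(p[2]); X=np.atleast_2d(X); return np.c_[p[0]+c*X[:,0]-s*X[:,1],p[1]+s*X[:,0]+c*X[:,1],X[:,2]]
def fit(obs,p0):
    f=lambda p:np.concatenate([(proj(c,T(p,np.array(X)/1000.))-uv).ravel() for c,X,uv in obs])
    r=least_squares(f,p0,loss='soft_l1'); return r.x,f(r.x).reshape(-1,2)
S,P=ld('scene0'),ld('top0')
if __name__=='__main__':
    b=[(P,[(0,130,176),(-18,130,176),(0,-130,176),(-18,-130,176)],[(75.6,219),(68.4,225.6),(181,312.4),(170.4,319.6)]),
       (S,[(0,-130,176),(0,130,176),(-18,130,176)],[(397.5,198.8),(425,313.8),(435.5,310.5)])]
    p,r=fit(b,[.4,.2,-.9]); print('board',p.round(4),np.degrees(p[2]),r.round(1).tolist())
    st=lambda q:T(p,[(12,q,160)])/1
    h=tri(S,(408.3,264.5),P,(120.8,251.6)); d=h[:2]-p[:2]; c,s=np.cos(p[2]),np.sin(p[2]); print('head tri',h,'local',c*d[0]+s*d[1],-s*d[0]+c*d[1])
    for cam,uv in((S,(408.3,264.5)),(P,(120.8,251.6))):
        f=lambda q:(proj(cam,T(p,[(.012,q[0],.16)]))-uv).ravel(); rr=least_squares(f,[0.]); print('y stud',rr.x,rr.fun)
    k=[(S,[(38,30,48),(38,-30,48),(-38,30,0),(38,30,0),(-38,-30,0),(-38,-30,60),(-38,-23,106)],[(256.9,196.7),(269.4,182.2),(280.6,221.7),(257.8,208.9),(292,207.8),(292.2,194.5),(292.2,185.6)]),
       (P,[(38,30,48),(38,-30,48),(-38,-30,60)],[(328.5,223.5),(335.8,251),(300.5,260.5)])]
    q,r=fit(k,[.35,-.13,-1.4]); print('caddy',q.round(4),np.degrees(q[2]),r.round(1).tolist())
    np.savez('poses.npz',board=p,caddy=q)
    for n,cam,crops in(('scene',S,[(240,165,60,65,8),(350,190,100,160,3)]),('top',P,[(280,210,70,60,8),(60,200,160,140,4)])):
        im=cv2.imread(f'pics/{n}0.png')
        for i,(x0,y0,w,h_,s_) in enumerate(crops):
            o=cv2.resize(im[y0:y0+h_,x0:x0+w],None,fx=s_,fy=s_,interpolation=cv2.INTER_CUBIC)
            if i==0:
                E=[[(38,30,48),(38,-30,48),(38,-30,0),(38,30,0),(38,30,48)],[(-38,30,60),(-38,30,0),(-38,-30,0),(-38,-30,60),(-38,30,60)],[(-38,23,60),(-38,23,106),(-38,-23,106),(-38,-23,60)],[(38,30,0),(-38,30,0)],[(38,-30,0),(-38,-30,0)]];pp=q
            else: E=[[(0,130,0),(0,130,176),(0,-130,176),(0,-130,0),(0,130,0)],[(-18,130,176),(-18,-130,176)],[(0,0,160),(30,0,160)]];pp=p
            for e in E:
                uv=(proj(cam,T(pp,np.array(e)/1000.))-(x0,y0)+.5)*s_
                cv2.polylines(o,[uv.round().astype(int)],False,(0,0,255),1)
            cv2.imwrite(f'pics/o_{n}{i}.png',o)
E
python3 fit.py; python3 -c "
import cv2,numpy as np
a=[cv2.imread(f'pics/o_{k}.png') for k in('scene0','top0')]
for n,ks in(('e1',('scene0','top0')),('e2',('scene1','top1'))):
    a=[cv2.imread(f'pics/o_{k}.png') for k in ks]; H=max(i.shape[0] for i in a)
    o=np.hstack([cv2.copyMakeBorder(i,0,H-i.shape[0],0,0,0) for i in a]); f=min(1,800/o.shape[1],600/H); cv2.imwrite(f'pics/{n}.png',cv2.resize(o,None,fx=f,fy=f,interpolation=cv2.INTER_AREA))
"
```

```text
board [ 0.4755  0.1848 -0.7301] -41.83255761984782 [[-0.8, -2.7], [-0.7, -1.8], [-1.4, -0.2], [2.2, 0.6], [-0.3, -2.1], [0.8, -3.2], [-0.1, -0.3]]
head tri [0.49807485 0.20148322 0.15907046] local 0.005706972332847391 0.027535091109042543
y stud [0.02944899] [-3.02104029  0.71433128]
y stud [0.02712826] [ 2.16981529 -2.38255604]
caddy [ 0.5239 -0.1633 -1.3651] -78.21686061309647 [[-0.6, 1.6], [0.2, 1.0], [-0.4, 0.4], [-0.8, -0.4], [0.6, -1.1], [1.4, -0.8], [0.7, -0.9], [0.3, -0.0], [-0.0, 0.4], [-0.1, -1.4]]
```

View pics/e1.png

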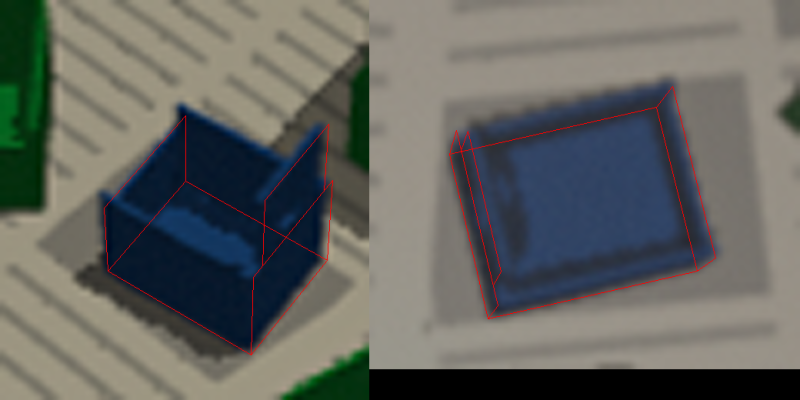

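View pics/e2.png

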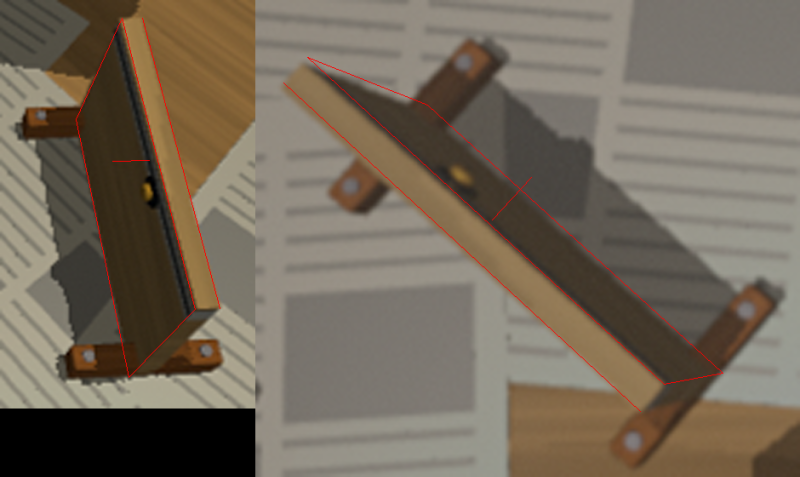

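```bash
python3 - <<'E'
from h import *
crop('scene0',352,225,100,55,8,'f1'); crop('scene0',370,290,75,60,10,'f2'); crop('top0',60,205,80,60,10,'f3'); crop('top0',160,275,60,65,9,'f4');crop('scene0',385,190,40,30,15,'f5')
E
```

```text
(no output)
```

View pics/f1.png

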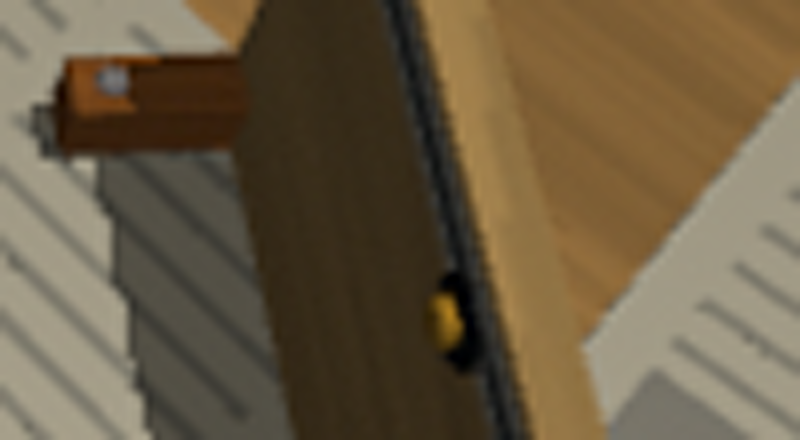

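View pics/f2.png

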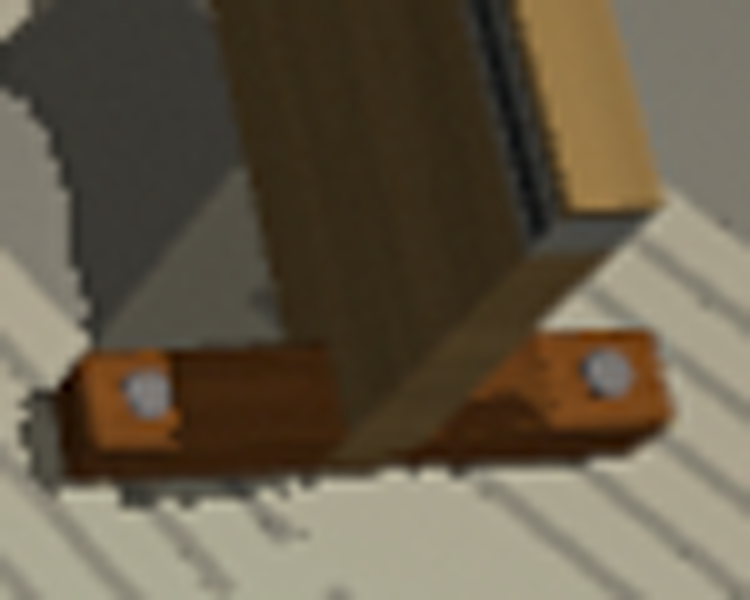

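View pics/f3.png

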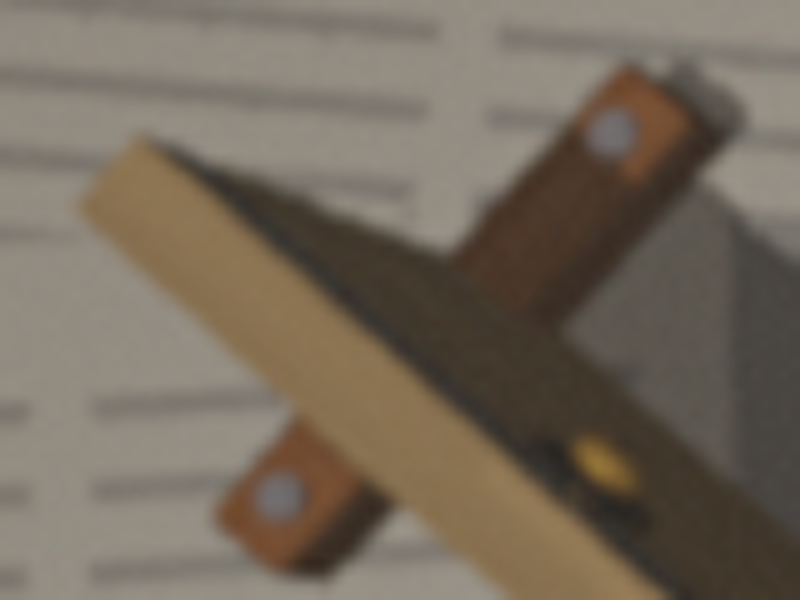

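View pics/f4.png

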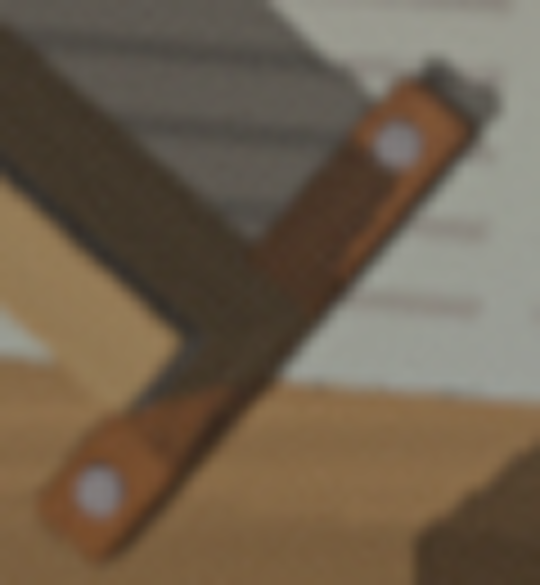

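View pics/f5.png

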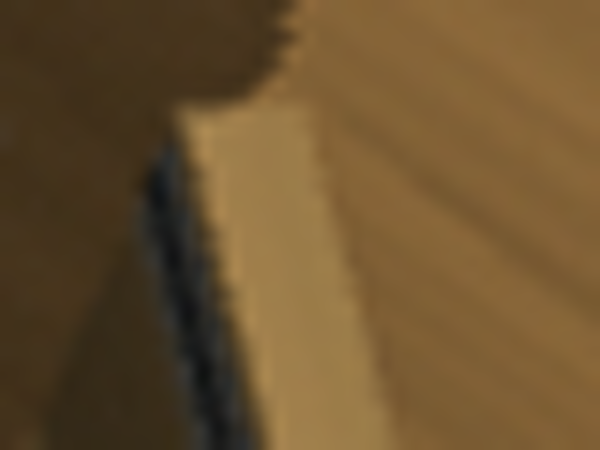

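```bash
cat > fit2.py <<'E'
from fit import *
B=[(P,[(0,130,176),(-18,130,176),(0,-130,176),(-18,-130,176),(56,130,30),(56,108,30),(56,-108,30),(56,-130,30)],np.array([(74.5,218.7),(68,225.5),(180.3,313.3),(174.7,320),(122.8,211.5),(129,216.5),(205.8,284.4),(212.8,289.4)])-.5),
 (S,[(0,130,176),(-18,130,176),(0,-130,176),(-18,-130,176),(56,130,30),(56,108,30),(56,-130,30),(56,-108,30)],np.array([(426.5,311.2),(436,310.7),(397,197.2),(405.5,197.2),(380,334.5),(379.5,325),(360.5,232.3),(361.4,238.8)])-.5)]
H=[(P,np.array((120.3,251.5))-.5),(S,np.array((407.4,265))-.5)]
def f(v):
    p=v[:3];o=[v[4:6],v[6:8]];r=[]
    for i in(0,1):
        c,X,uv=B[i]; r.append((proj(c,T(p,np.array(X)/1000.))+o[i]-uv).ravel())
        r.append(2*(proj(H[i][0],T(p,[(.012,v[3],.16)]))+o[i]-H[i][1]).ravel())
    return np.concatenate(r+[v[4:8]*.7])
r=least_squares(f,[.4755,.185,-.73,.028,0,0,0,0],loss='soft_l1'); print(r.x.round(4),np.degrees(r.x[2])); print(r.fun[:-4].reshape(-1,2).round(1).tolist())
q=np.load('poses.npz'); np.savez('poses.npz',board=r.x[:3],ys=r.x[3],off=r.x[4:],caddy=q['caddy'])
E
python3 fit2.py
```

```text
[ 0.4737  0.1852 -0.7164  0.0285 -0.2034  0.4401  0.0187  0.3247] -41.04400703678969
[[-0.4, 0.3], [-0.8, 1.0], [0.1, 0.1], [-1.3, 1.5], [-0.4, -0.6], [0.9, 0.8], [-0.7, -1.6], [0.2, 0.3], [4.0, -1.5], [1.5, -0.4], [1.5, -0.3], [0.6, -0.0], [0.1, -0.3], [0.1, 0.4], [-1.3, -0.2], [-0.2, -0.7], [0.4, 0.4], [-1.6, 0.5]]
```

```bash
cat > go.py <<'E'
from h import *
from scipy.spatial.transform import Rotation as Ro
def st():
    o=ctrl.get_obs(); q=o['eef_rot']; R=Ro.from_quat([q[1],q[2],q[3],q[0]]).as_matrix(); return o,R
def delta(tgt,yaw=None):
    o,R=st(); d=R.T@(np.array(tgt)-o['eef_pos'])*100; a=np.degrees(np.arctan2(R[1,0],R[0,0]))
    print('t',o['time_s'],'pos',o['eef_pos'].round(4),'yaw',a.round(2),'tilt',R[:,2].round(4),'F',o['wrist_force'].round(1),'M',o['torque'].round(2),'open',round(o['opening'],3))
    print('dx dy dz',d.round(2),'turn',None if yaw is None else round(-((yaw-a+180)%360-180),1))
E
cat > fitc.py <<'E'
from fit import *
z=np.load('poses.npz'); o=z['off']
k=[(S,[(38,30,48),(38,-30,48),(-38,30,0),(38,30,0),(-38,-30,0),(-38,-30,60),(-38,-23,106)],np.array([(256.9,196.7),(269.4,182.2),(280.6,221.7),(257.8,208.9),(292,207.8),(292.2,194.5),(292.2,185.6)])-.5-o[2:]),
   (P,[(38,30,48),(38,-30,48),(-38,-30,60)],np.array([(328.5,223.5),(335.8,251),(300.5,260.5)])-.5-o[:2])]
q,r=fit(k,[.52,-.16,-1.36]); print('caddy',q.round(4),np.degrees(q[2]),r.round(1).tolist())
d=dict(z); d['caddy']=q; np.savez('poses.npz',**d)
g=T(q,[(.010,0,.041)])[0]; print(g)
from go import *
delta([g[0],g[1],.20],np.degrees(q[2])+90)
E
python3 fitc.py
```

```text
caddy [ 0.5246 -0.1641 -1.3572] -77.76374599322439 [[-0.4, 2.5], [0.2, 1.9], [-0.2, 1.2], [-0.7, 0.6], [0.7, -0.4], [1.5, -0.1], [0.8, -0.2], [0.8, 0.5], [0.7, 0.8], [0.7, -0.7]]
[ 0.5267284  -0.17385459  0.041     ]
t 0.1 pos [ 0.212  -0.534   0.2385] yaw -68.35 tilt [-3.0e-04  1.6e-03 -1.0e+00] F [ 0.1  0.3 -0. ] M [ 0.02  0.04 -0.01] open 1.001
dx dy dz [-21.86 -42.53   3.89] turn -80.6
```

Request:
drive_tool:
  commands:
    - {"dx":-21.9,"dy":-42.5,"dz":3.9,"turn":-80.6,"gripper":0}
    - {"dx":-21.9,"dy":-42.5,"dz":3.9,"turn":-80.6}
    - {"dx":-21.9,"dy":-42.5,"dz":3.9,"turn":-80.6}
    - {"dx":-21.9,"dy":-42.5,"dz":3.9,"turn":-80.6}
    - {"dx":-21.9,"dy":-42.5,"dz":3.9,"turn":-80.6}
    - {"dx":-21.9,"dy":-42.5,"dz":3.9,"turn":-80.6}
    - {"dx":-21.9,"dy":-42.5,"dz":3.9,"turn":-80.6}
    - {"dx":-21.9,"dy":-42.5,"dz":3.9,"turn":-80.6}
    - {"dx":-21.9,"dy":-42.5,"dz":3.9,"turn":-80.6}
    - {"dx":-21.9,"dy":-42.5,"dz":3.9,"turn":-80.6}
    - {"dx":-21.9,"dy":-42.5,"dz":3.9,"turn":-80.6}

```text
invalid input at $.commands[1]: expected keys gripper, dx, dy, dz, turn
```

```bash
python3 - <<'E'
from go import *
shot('scene','s1');shot('top','t1'); crop('s1',200,120,180,150,4,'s1c'); crop('t1',230,170,160,140,4,'t1c')
delta([.5267,-.1739,.043],12.24)
E
```

```text
t 0.2 pos [ 0.2121 -0.5341  0.2387] yaw -68.35 tilt [-2.0e-04  1.1e-03 -1.0e+00] F [ 0.9 -0.4 -0.2] M [-0.02 -0.01  0.02] open 0.999
dx dy dz [-21.85 -42.53  19.61] turn -80.6
```

View pics/s1c.png

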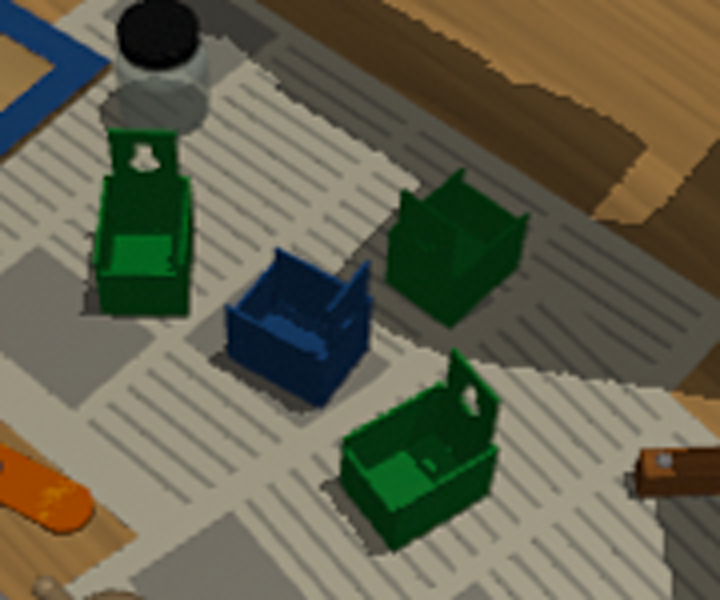

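View pics/t1c.png

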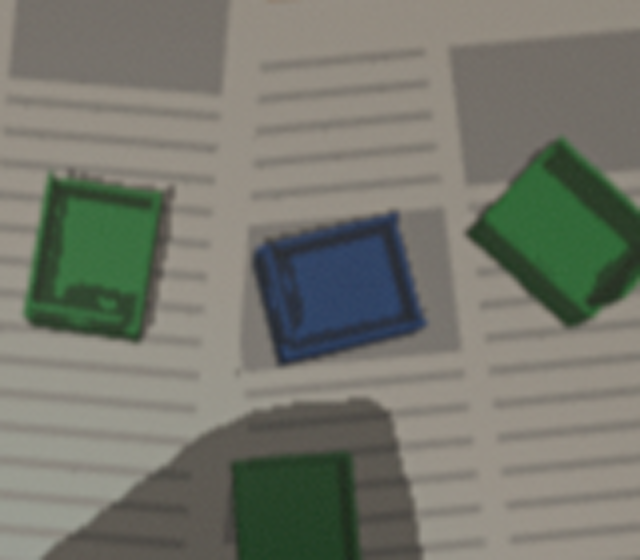

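The call was refused because every row needs all five keys, so the arm hasn't moved. I'll resend it with them all.

Request:
drive_tool:
  commands:
    - {"dx":-21.9,"dy":-42.5,"dz":3.9,"turn":-80.6,"gripper":0}
    - {"dx":-21.9,"dy":-42.5,"dz":3.9,"turn":-80.6,"gripper":0}
    - {"dx":-21.9,"dy":-42.5,"dz":3.9,"turn":-80.6,"gripper":0}
    - {"dx":-21.9,"dy":-42.5,"dz":3.9,"turn":-80.6,"gripper":0}
    - {"dx":-21.9,"dy":-42.5,"dz":3.9,"turn":-80.6,"gripper":0}
    - {"dx":-21.9,"dy":-42.5,"dz":3.9,"turn":-80.6,"gripper":0}
    - {"dx":-21.9,"dy":-42.5,"dz":3.9,"turn":-80.6,"gripper":0}
    - {"dx":-21.9,"dy":-42.5,"dz":3.9,"turn":-80.6,"gripper":0}
    - {"dx":-21.9,"dy":-42.5,"dz":3.9,"turn":-80.6,"gripper":0}
    - {"dx":-21.9,"dy":-42.5,"dz":3.9,"turn":-80.6,"gripper":0}
    - {"dx":-21.9,"dy":-42.5,"dz":3.9,"turn":-80.6,"gripper":0}

```text
time_s: 1.58
eef_pos: [0.5258, -0.1752, 0.2004]
eef_rot: [0.0, 0.994, 0.106, -0.0]
wrist_force: [-0.2, -0.8, -1.4]
opening: 1.003
```

```bash
python3 - <<'E'
from go import *
shot('scene','s2');shot('top','t2'); crop('s2',200,80,180,150,4,'s2c'); crop('t2',230,170,160,140,4,'t2c')
delta([.5267,-.1739,.041],12.24)
E
```

```text
t 1.675 pos [ 0.5258 -0.1752  0.2004] yaw 12.13 tilt [ 1.e-04 -2.e-04 -1.e+00] F [ 0.1 -0.1 -0.2] M [0.01 0.03 0.07] open 1.003
dx dy dz [ 0.11 -0.11 15.94] turn -0.1
```

View pics/s2c.png

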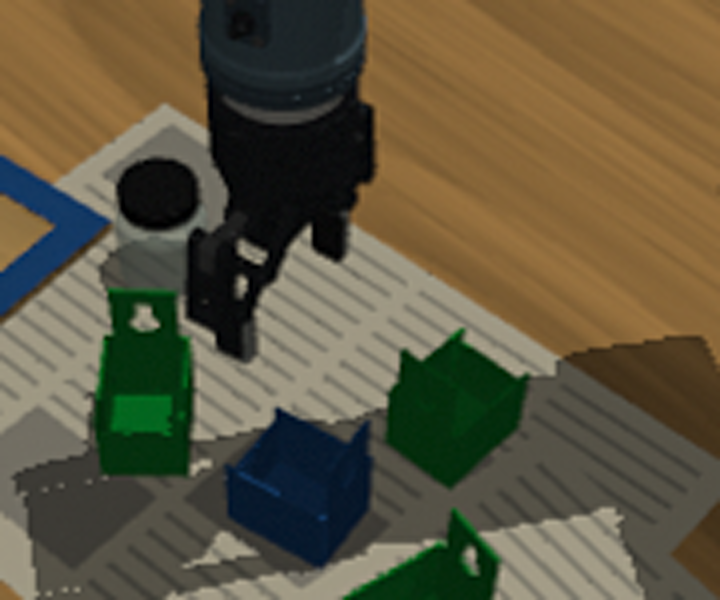

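The gripper is above the blue caddy and clear of the greens, so I'll descend and close.

Request:
drive_tool:
  commands:
    - {"dx":0.1,"dy":-0.1,"dz":4,"turn":-0.1,"gripper":0}
    - {"dx":0.1,"dy":-0.1,"dz":8,"turn":-0.1,"gripper":0}
    - {"dx":0.1,"dy":-0.1,"dz":11,"turn":-0.1,"gripper":0}
    - {"dx":0.1,"dy":-0.1,"dz":13.5,"turn":-0.1,"gripper":0}
    - {"dx":0.1,"dy":-0.1,"dz":15,"turn":-0.1,"gripper":0}
    - {"dx":0.1,"dy":-0.1,"dz":15.9,"turn":-0.1,"gripper":0}
    - {"dx":0.1,"dy":-0.1,"dz":15.9,"turn":-0.1,"gripper":0}
    - {"dx":0.1,"dy":-0.1,"dz":15.9,"turn":-0.1,"gripper":1}
    - {"dx":0.1,"dy":-0.1,"dz":15.9,"turn":-0.1,"gripper":1}
    - {"dx":0.1,"dy":-0.1,"dz":15.9,"turn":-0.1,"gripper":1}
    - {"dx":0.1,"dy":-0.1,"dz":15.9,"turn":-0.1,"gripper":1}
    - {"dx":0.1,"dy":-0.1,"dz":15.9,"turn":-0.1,"gripper":1}

```text
time_s: 3.18
eef_pos: [0.5281, -0.1735, 0.0426]
eef_rot: [0.001, 0.994, 0.108, 0.001]
wrist_force: [-0.3, -0.1, 5.6]
opening: 0.689
```

```bash
python3 - <<'E'
from go import *
shot('scene','s3');shot('top','t3'); crop('s3',220,100,120,120,5,'s3c'); crop('t3',230,170,160,140,4,'t3c')
delta([.5267,-.1739,.041],12.24)
E
```

```text
t 3.275 pos [ 0.5281 -0.1735  0.0426] yaw 12.36 tilt [ 0.002  -0.0013 -1.    ] F [-0.6 -0.3  6.7] M [-0.07  0.18  0.03] open 0.692
dx dy dz [-0.15  0.01  0.16] turn 0.1
```

View pics/s3c.png

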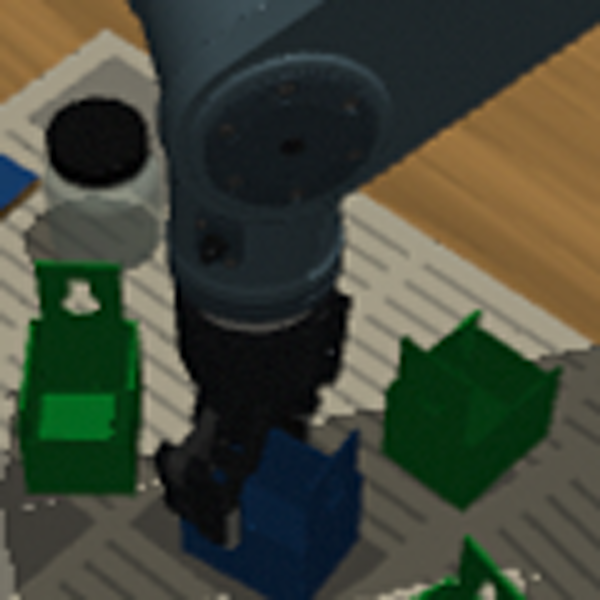

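View pics/t3c.png

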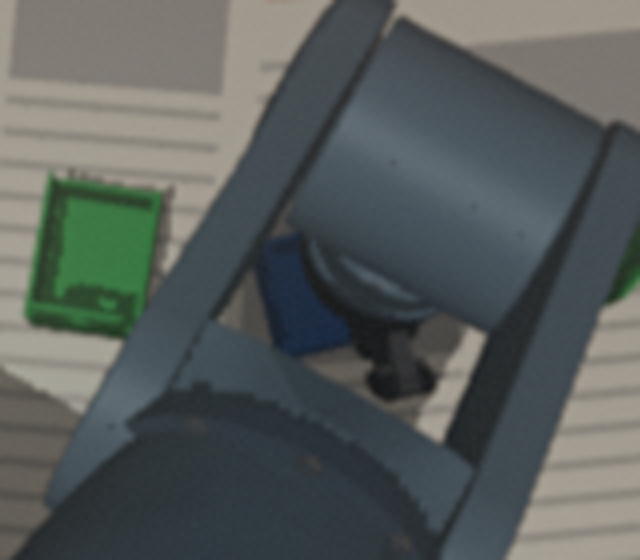

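Opening 0.69 is about 59 mm, which fits the 60 mm width, so the caddy is held. I'll lift and check.

Request:
drive_tool:
  commands:
    - {"dx":0,"dy":0,"dz":-2,"turn":0,"gripper":1}
    - {"dx":0,"dy":0,"dz":-5,"turn":0,"gripper":1}
    - {"dx":0,"dy":0,"dz":-9,"turn":0,"gripper":1}
    - {"dx":0,"dy":0,"dz":-13,"turn":0,"gripper":1}
    - {"dx":0,"dy":0,"dz":-15,"turn":0,"gripper":1}
    - {"dx":0,"dy":0,"dz":-15,"turn":0,"gripper":1}

```text
time_s: 4.03
eef_pos: [0.5279, -0.1733, 0.1928]
eef_rot: [0.001, 0.994, 0.108, 0.001]
wrist_force: [-0.3, -0.6, -2.3]
opening: 0.688
```

```bash
cat > tgt.py <<'E'
from go import *
z=np.load('poses.npz'); p=z['board']
# board-local target of TCP: caddy kx (keyhole back surface x off board), ky lateral, kz keyhole height
def tcp(bx,by,bz,gx=.048,gz=.033):
    # keyhole is at caddy (-38,0,74); TCP at caddy (10,0,41)
    c,s=np.cos(p[2]),np.sin(p[2]); x=bx+gx; return [p[0]+c*x-s*by,p[1]+s*x+c*by,bz-gz]
def loc(X):
    c,s=np.cos(p[2]),np.sin(p[2]); d=np.array(X[:2])-p[:2]; return np.array([c*d[0]+s*d[1],-s*d[0]+c*d[1],X[2]])
E
python3 - <<'E'
from tgt import *
shot('scene','s4');shot('top','t4'); crop('s4',200,40,180,150,4,'s4c')
print(z['ys'])
delta(tcp(.07,.0285,.222),np.degrees(p[2])+90)
E
```

```text
0.028462575200153755
t 4.125 pos [ 0.5265 -0.1725  0.1901] yaw 12.35 tilt [-1.4e-03  8.0e-04 -1.0e+00] F [-0.6  0.2 -3. ] M [-0.03  0.02 -0.02] open 0.695
dx dy dz [ 11.82 -28.29   0.13] turn -36.6
```

View pics/s4c.png

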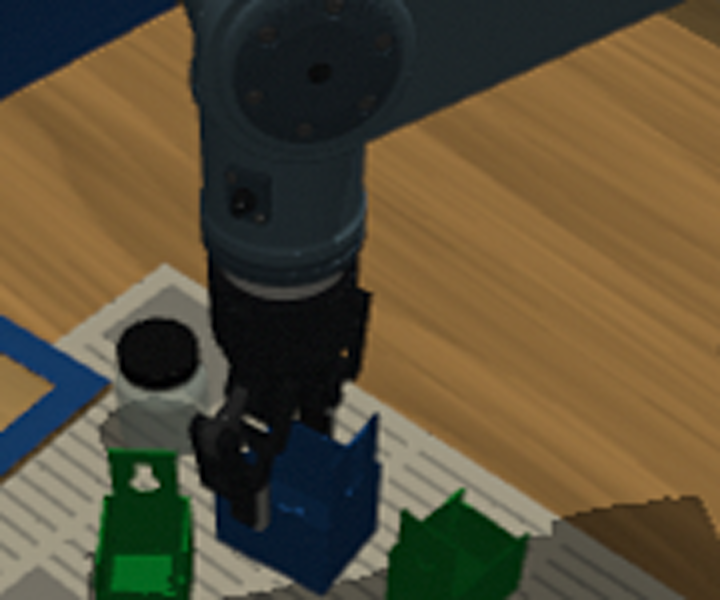

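The caddy is lifted and upright, and the load of about 3 N matches its weight. Next is the standoff in front of the stud.

Request:
drive_tool:
  commands:
    - {"dx":2.5,"dy":-6,"dz":0,"turn":-7,"gripper":1}
    - {"dx":5,"dy":-12,"dz":0,"turn":-14,"gripper":1}
    - {"dx":7.5,"dy":-18,"dz":0,"turn":-22,"gripper":1}
    - {"dx":10,"dy":-24,"dz":0,"turn":-30,"gripper":1}
    - {"dx":11.8,"dy":-28.3,"dz":0,"turn":-36.6,"gripper":1}
    - {"dx":11.8,"dy":-28.3,"dz":0,"turn":-36.6,"gripper":1}
    - {"dx":11.8,"dy":-28.3,"dz":0,"turn":-36.6,"gripper":1}

```text
time_s: 5.0
eef_pos: [0.5808, 0.1286, 0.1894]
eef_rot: [-0.0, 0.91, 0.414, -0.002]
wrist_force: [0.2, -0.3, -2.5]
opening: 0.689
```

```bash
python3 - <<'E'
from tgt import *
shot('scene','s5');shot('top','t5'); crop('s5',330,150,150,120,5,'s5c'); crop('t5',60,170,160,120,5,'t5c')
delta(tcp(.07,.0285,.222),np.degrees(p[2])+90)
E
```

```text
t 5.1 pos [0.5813 0.1275 0.1902] yaw 48.84 tilt [-2.e-03 -3.e-04 -1.e+00] F [-0.  -0.5 -2.2] M [-0.03 -0.1  -0.04] open 0.69
dx dy dz [ 0.13 -0.1   0.12] turn -0.1
```

View pics/s5c.png

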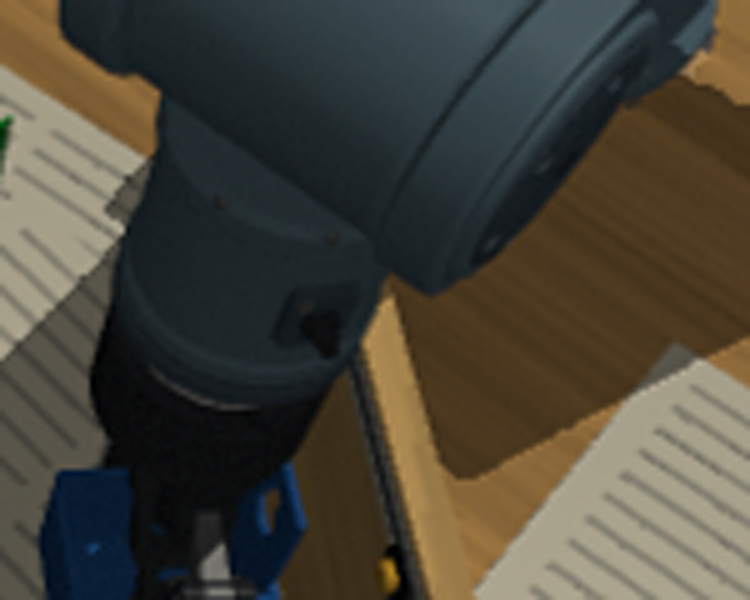

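View pics/t5c.png

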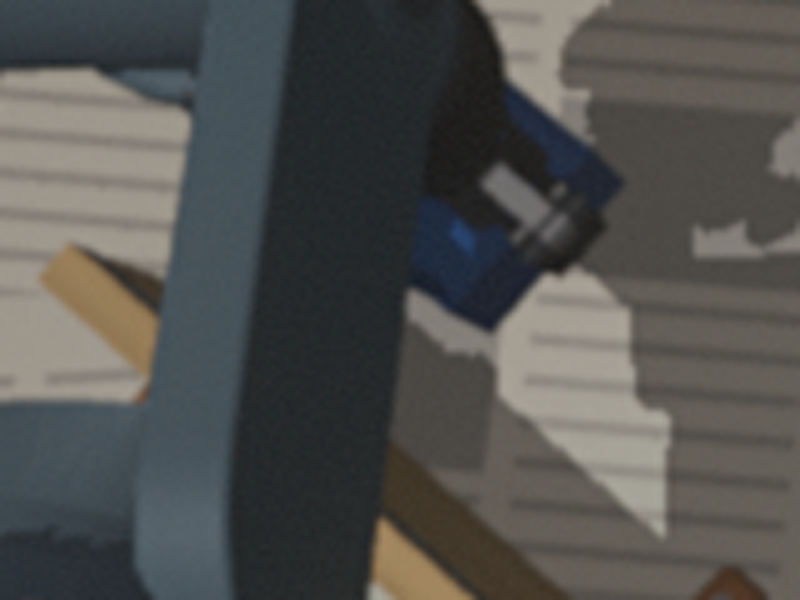

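```bash
python3 - <<'E'
from tgt import *
from fit import T
crop('s5',330,235,90,65,8,'s5d')
# predicted
o=z['off'][2:]; c=ld('s5'); e=ctrl.get_obs()['eef_pos']; yaw=p[2]
org=[e[0]-.01*np.cos(yaw),e[1]-.01*np.sin(yaw)]; zb=e[2]-.041
X=np.array([(-38,23,106),(-38,-23,106),(-38,0,74),(-35,23,106),(-38,30,60),(-38,-30,60),(38,30,48),(38,-30,48),(-35,0,74),(-38,0,93.5)])/1000.
W=T([org[0],org[1],yaw],X); W[:,2]+=zb
print(((proj(c,W)+o+.5-[330,235])*8).round(0).tolist())
print(((proj(c,T(p,[(.012,.0285,.16)]))+o+.5-[330,235])*8).round())
E
```

```text
[[497.0, 155.0], [456.0, -22.0], [442.0, 130.0], [484.0, 155.0], [453.0, 272.0], [404.0, 49.0], [125.0, 306.0], [90.0, 84.0], [430.0, 131.0], [463.0, 91.0]]
[[613. 242.]]
```

View pics/s5d.png

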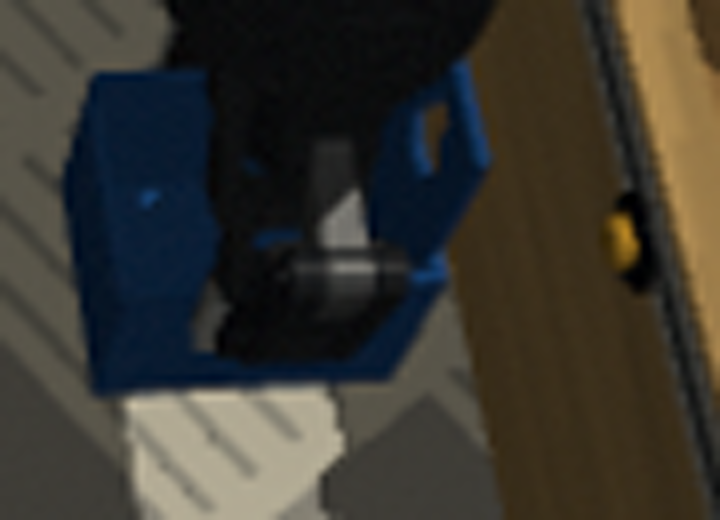

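Head predicted at (613,242) and seen at about (617,242), which is good. The plate's near corner is at (490,160) against a predicted (497,155). A caddy sitting 1.6 mm lower and about 1.4 mm further forward in the hand would explain that, and it matches the TCP height when the jaws closed. I'll go to 13 mm in front of the head at keyhole height.

```bash
sed -i 's/gx=.048,gz=.033/gx=.0466,gz=.0314/' tgt.py; python3 - <<'E'
from tgt import *
delta(tcp(.025,.0285,.160),np.degrees(p[2])+90)
E
```

```text
t 5.1 pos [0.5813 0.1275 0.1902] yaw 48.84 tilt [-2.e-03 -3.e-04 -1.e+00] F [-0.  -0.5 -2.2] M [-0.03 -0.1  -0.04] open 0.69
dx dy dz [ 0.13 -4.74  6.16] turn -0.1
```

Request:
drive_tool:
  commands:
    - {"dx":0.1,"dy":-1,"dz":2,"turn":-0.1,"gripper":1}
    - {"dx":0.1,"dy":-2,"dz":4,"turn":-0.1,"gripper":1}
    - {"dx":0.1,"dy":-3.5,"dz":5.5,"turn":-0.1,"gripper":1}
    - {"dx":0.1,"dy":-4.7,"dz":6.2,"turn":-0.1,"gripper":1}
    - {"dx":0.1,"dy":-4.7,"dz":6.2,"turn":-0.1,"gripper":1}
    - {"dx":0.1,"dy":-4.7,"dz":6.2,"turn":-0.1,"gripper":1}

```text
time_s: 5.85
eef_pos: [0.548, 0.1603, 0.1303]
eef_rot: [0.0, 0.91, 0.415, 0.001]
wrist_force: [-0.3, 0.7, -2.9]
opening: 0.689
```

```bash
cat > look.py <<'E'
from tgt import *
from fit import T
import sys
n=sys.argv[1]; x0,y0=370,230
for cam in('scene','top'): shot(cam,n+cam)
crop(n+'scene',x0,y0,70,60,10,n+'a'); crop(n+'top',85,215,80,60,10,n+'b')
delta(tcp(.025,.0285,.160),np.degrees(p[2])+90)
e=ctrl.get_obs()['eef_pos']; print('board-local tcp',loc(e)*1000, 'keyhole pred',(loc(e)+[-.0466,0,.0314])*1000)
k=loc(e)+[-.0466,0,.0314]
for cam,o,(a,b) in(('scene',z['off'][2:],(x0,y0)),('top',z['off'][:2],(85,215))):
    c=ld(n+cam)
    X=np.array([(0,23,32),(0,-23,32),(3,23,32),(3,-23,32),(0,0,0),(3,0,0),(0,0,16),(0,30,-14),(0,9,0),(0,-9,0)])/1000.+k
    print(cam,((proj(c,T(p,X))+o+.5-[a,b])*10).round(0).astype(int).tolist())
    print(' head',((proj(c,T(p,[(.012,.0285,.16),(.012,.0355,.16),(.012,.0215,.16),(.012,.0285,.167)]))+o+.5-[a,b])*10).round().tolist())
E
python3 look.py L1
```

```text
t 5.95 pos [0.5481 0.1602 0.1302] yaw 49.04 tilt [ 0.0019  0.     -1.    ] F [ 0.2  0.3 -3.7] M [-0.   -0.05  0.01] open 0.69
dx dy dz [-0.15 -0.09  0.16] turn 0.1
board-local tcp [ 72.51383418  30.02712484 130.2369095 ] keyhole pred [ 25.91383418  30.02712484 161.6369095 ]
scene [[374, 395], [321, 183], [359, 395], [306, 184], [302, 359], [288, 359], [324, 324], [316, 524], [312, 399], [292, 319]]
 head [[366.0, 353.0], [374.0, 384.0], [358.0, 321.0], [376.0, 337.0]]
top [[262, 189], [452, 357], [273, 176], [463, 343], [416, 293], [427, 281], [387, 283], [324, 199], [380, 262], [452, 325]]
 head [[373.0, 358.0], [345.0, 333.0], [400.0, 382.0], [360.0, 354.0]]
```

View pics/L1a.png

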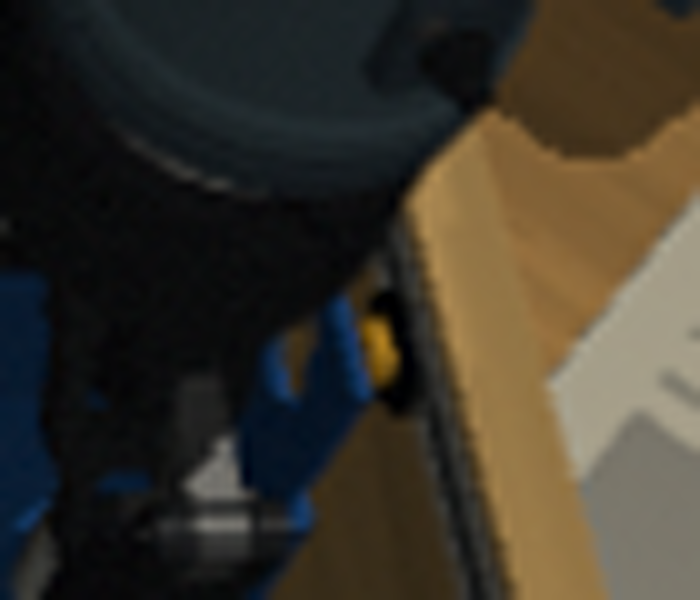

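View pics/L1b.png

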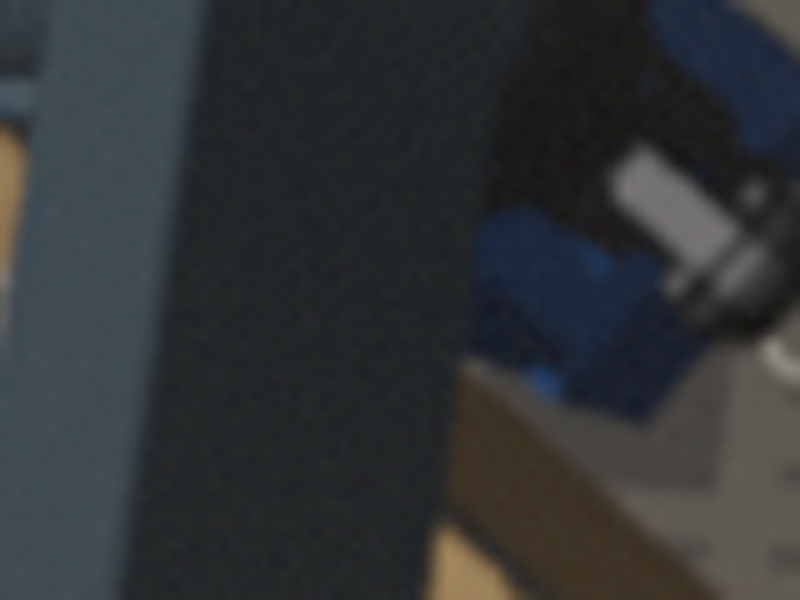

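```bash
python3 - <<'E'
from tgt import *
for i in range(5):
    o=ctrl.get_obs(); print(o['time_s'],(loc(o['eef_pos'])*1000).round(2),o['wrist_force'].round(1)); ctrl.camera('top')
E
```

```text
5.95 [ 72.51  30.03 130.24] [ 0.2  0.3 -3.7]
6.0 [ 72.44  29.96 130.11] [-0.7  0.5 -1.8]
6.05 [ 72.3   29.85 129.93] [-1.   0.2 -2.3]
6.1 [ 72.15  29.74 129.75] [ 0.9  0.  -2.3]
6.15 [ 72.03  29.65 129.6 ] [-0.2  0.2 -2.5]
```

```bash
python3 - <<'E'
from tgt import *
delta(tcp(.013,.0283,.160),np.degrees(p[2])+90)
E
```

```text
t 6.2 pos [0.5474 0.1602 0.1295] yaw 49.03 tilt [ 5.e-04  0.e+00 -1.e+00] F [ 0.8  0.2 -2. ] M [-0.03 -0.02  0.03] open 0.689
dx dy dz [-0.13 -1.24  0.09] turn 0.1
```

Request:
drive_tool:
  commands:
    - {"dx":0,"dy":-0.6,"dz":0,"turn":0,"gripper":1}
    - {"dx":0,"dy":-1.2,"dz":0,"turn":0,"gripper":1}
    - {"dx":0,"dy":-1.2,"dz":0,"turn":0,"gripper":1}
    - {"dx":0,"dy":-1.2,"dz":0,"turn":0,"gripper":1}
    - {"dx":0,"dy":-1.2,"dz":0,"turn":0,"gripper":1}
    - {"dx":0,"dy":-1.2,"dz":0,"turn":0,"gripper":1}
    - {"dx":0,"dy":-1.2,"dz":0,"turn":0,"gripper":1}

```text
time_s: 7.08
eef_pos: [0.5381, 0.1682, 0.1293]
eef_rot: [-0.0, 0.91, 0.415, -0.0]
wrist_force: [0.1, -0.4, -2.8]
opening: 0.69
```

```bash
python3 look.py L2
```

```text
t 7.175 pos [0.5381 0.1682 0.1293] yaw 49.04 tilt [-0.  0. -1.] F [ 0.1  0.1 -2. ] M [-0.06  0.01  0.02] open 0.692
dx dy dz [-0.1   1.19  0.07] turn 0.1
board-local tcp [ 59.69517363  29.48557181 129.26811615] keyhole pred [ 13.09517363  29.48557181 160.66811615]
scene [[437, 392], [382, 181], [422, 392], [367, 181], [363, 356], [348, 356], [386, 321], [377, 521], [373, 396], [352, 316]]
 head [[366.0, 353.0], [374.0, 384.0], [358.0, 321.0], [376.0, 337.0]]
top [[216, 247], [405, 415], [227, 234], [417, 402], [372, 349], [383, 337], [341, 340], [280, 253], [336, 318], [407, 381]]
 head [[373.0, 358.0], [345.0, 333.0], [400.0, 382.0], [360.0, 354.0]]
```

View pics/L2a.png

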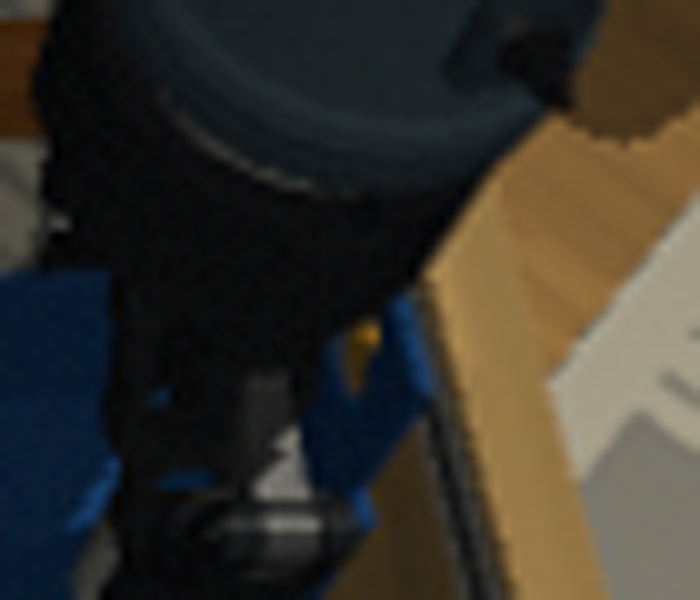

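The plate corner is at (435,390) against a predicted (437,392), and the brass head shows through the keyhole. I'll trim 1 mm sideways and 0.5 mm down, then ease in.

Request:
drive_tool:
  commands:
    - {"dx":-0.1,"dy":0,"dz":0.05,"turn":0,"gripper":1}
    - {"dx":-0.1,"dy":0,"dz":0.05,"turn":0,"gripper":1}
    - {"dx":-0.1,"dy":-0.1,"dz":0.05,"turn":0,"gripper":1}
    - {"dx":-0.1,"dy":-0.2,"dz":0.05,"turn":0,"gripper":1}
    - {"dx":-0.1,"dy":-0.3,"dz":0.05,"turn":0,"gripper":1}
    - {"dx":-0.1,"dy":-0.4,"dz":0.05,"turn":0,"gripper":1}
    - {"dx":-0.1,"dy":-0.4,"dz":0.05,"turn":0,"gripper":1}
    - {"dx":-0.1,"dy":-0.4,"dz":0.05,"turn":0,"gripper":1}

```text
time_s: 8.18
eef_pos: [0.5344, 0.1701, 0.1288]
eef_rot: [0.0, 0.91, 0.415, 0.0]
wrist_force: [0.2, -0.6, -2.8]
opening: 0.687
```

```bash
cat > r.py <<'E'
from tgt import *
a=[]
for i in range(4):
    o=ctrl.get_obs(); a.append(np.r_[(loc(o['eef_pos'])+[-.0466,0,.0314])*1000,o['wrist_force'],o['torque']]); 
    if i<3: ctrl.camera('top')
m=np.mean(a,0); c,s=np.cos(p[2]),np.sin(p[2]); L=lambda v:[c*v[0]+s*v[1],-s*v[0]+c*v[1],v[2]]
print('t',o['time_s'],'keyhole local',m[:3].round(2),'last',a[-1][:3].round(2),'Fboard',np.round(L(m[3:6]),1),'M',np.round(L(m[6:]),2),'op',o['opening'])
E
python3 r.py
```

```text
t 8.325 keyhole local [  9.09  28.51 160.2 ] last [  9.08  28.49 160.18] Fboard [ 0.3 -0.  -2.7] M [-0.01 -0.03  0.01] op 0.6904141312199509
```

Request:
drive_tool:
  commands:
    - {"dx":0,"dy":-0.1,"dz":0,"turn":0,"gripper":1}
    - {"dx":0,"dy":-0.2,"dz":0,"turn":0,"gripper":1}
    - {"dx":0,"dy":-0.3,"dz":0,"turn":0,"gripper":1}
    - {"dx":0,"dy":-0.4,"dz":0,"turn":0,"gripper":1}
    - {"dx":0,"dy":-0.4,"dz":0,"turn":0,"gripper":1}

```text
time_s: 8.95
eef_pos: [0.5318, 0.1724, 0.1289]
eef_rot: [0.0, 0.91, 0.415, 0.0]
wrist_force: [3.1, -2.8, -3.9]
opening: 0.69
```

```bash
python3 r.py; python3 look.py L3
```

```text
t 9.1 keyhole local [  5.53  28.49 160.25] last [  5.44  28.51 160.25] Fboard [ 4.2 -0.7 -4.2] M [-0.05 -0.69 -0.04] op 0.6842578460932205
t 9.2 pos [0.5316 0.1726 0.1288] yaw 49.03 tilt [ 4.e-04 -1.e-04 -1.e+00] F [ 2.8 -3.7 -4.4] M [-0.53 -0.53 -0.07] open 0.687
dx dy dz [-0.    1.97  0.02] turn 0.1
board-local tcp [ 51.94640099  28.52289614 128.83979912] keyhole pred [  5.34640099  28.52289614 160.23979912]
scene [[475, 386], [419, 176], [460, 387], [404, 177], [398, 351], [384, 351], [422, 316], [413, 516], [409, 391], [388, 311]]
 head [[366.0, 353.0], [374.0, 384.0], [358.0, 321.0], [376.0, 337.0]]
top [[190, 284], [380, 453], [202, 271], [392, 440], [347, 385], [358, 373], [316, 377], [256, 289], [311, 354], [383, 417]]
 head [[373.0, 358.0], [345.0, 333.0], [400.0, 382.0], [360.0, 354.0]]
```

View pics/L3a.png

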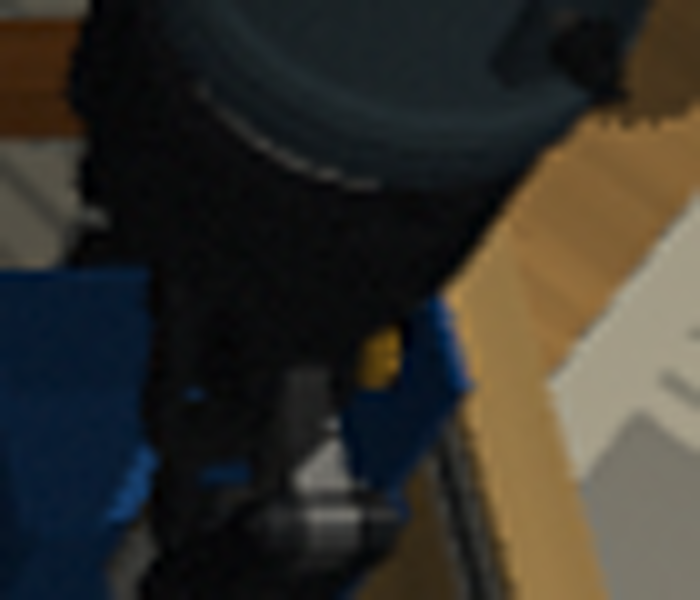

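Contact starts at about 5.5 mm with 4.2 N, which is where the washer face should be, and the whole brass head shows in front of the plate at (380,360). I'll press about 2 mm further.

Request:
drive_tool:
  commands:
    - {"dx":0,"dy":-0.05,"dz":0,"turn":0,"gripper":1}
    - {"dx":0,"dy":-0.1,"dz":0,"turn":0,"gripper":1}
    - {"dx":0,"dy":-0.15,"dz":0,"turn":0,"gripper":1}
    - {"dx":0,"dy":-0.2,"dz":0,"turn":0,"gripper":1}
    - {"dx":0,"dy":-0.2,"dz":0,"turn":0,"gripper":1}
    - {"dx":0,"dy":-0.2,"dz":0,"turn":0,"gripper":1}

```text
time_s: 9.95
eef_pos: [0.5304, 0.1736, 0.1289]
eef_rot: [0.001, 0.91, 0.415, 0.0]
wrist_force: [4.9, -4.9, -5.2]
opening: 0.691
```

```bash
python3 r.py
```

```text
t 10.1 keyhole local [  3.77  28.51 160.3 ] last [  3.8   28.53 160.31] Fboard [ 7.  -0.6 -5.1] M [-0.06 -1.09 -0.09] op 0.6891177333076598
```

The force rose from 4.2 to 7 N over 1.8 mm, matching the washer spring, so the plate is about 2.7 mm off the board and behind the head. I'll slide down in short steps.

Request:
drive_tool:
  commands:
    - {"dx":0,"dy":0,"dz":0.1,"turn":0,"gripper":1}
    - {"dx":0,"dy":0,"dz":0.2,"turn":0,"gripper":1}
    - {"dx":0,"dy":0,"dz":0.3,"turn":0,"gripper":1}
    - {"dx":0,"dy":0,"dz":0.4,"turn":0,"gripper":1}
    - {"dx":0,"dy":0,"dz":0.5,"turn":0,"gripper":1}
    - {"dx":0,"dy":0,"dz":0.6,"turn":0,"gripper":1}
    - {"dx":0,"dy":0,"dz":0.6,"turn":0,"gripper":1}

```text
time_s: 10.98
eef_pos: [0.5311, 0.174, 0.1238]
eef_rot: [0.0, 0.91, 0.415, 0.001]
wrist_force: [5.8, -3.4, -0.3]
opening: 0.691
```

```bash
python3 r.py
```

```text
t 11.125 keyhole local [  4.07  29.29 155.23] last [  4.09  29.29 155.25] Fboard [ 6.3  0.6 -0.8] M [ 0.06 -0.76 -0.05] op 0.6826871661589294
```

Request:
drive_tool:
  commands:
    - {"dx":0,"dy":0,"dz":0.1,"turn":0,"gripper":1}
    - {"dx":0,"dy":0,"dz":0.2,"turn":0,"gripper":1}
    - {"dx":0,"dy":0,"dz":0.3,"turn":0,"gripper":1}
    - {"dx":0,"dy":0,"dz":0.4,"turn":0,"gripper":1}
    - {"dx":0,"dy":0,"dz":0.5,"turn":0,"gripper":1}
    - {"dx":0,"dy":0,"dz":0.6,"turn":0,"gripper":1}
    - {"dx":0,"dy":0,"dz":0.6,"turn":0,"gripper":1}

```text
time_s: 12.0
eef_pos: [0.5311, 0.174, 0.1178]
eef_rot: [0.0, 0.91, 0.415, 0.001]
wrist_force: [5.4, -3.8, -1.4]
opening: 0.688
```

```bash
python3 r.py; python3 look.py L4
```

```text
t 12.15 keyhole local [  4.07  29.33 149.24] last [  4.08  29.34 149.24] Fboard [ 6.1  0.2 -1.2] M [ 0.09 -0.75 -0.08] op 0.6925140264908959
t 12.25 pos [0.5312 0.174  0.1179] yaw 49.03 tilt [ 2.9e-03  3.0e-04 -1.0e+00] F [ 5.4 -4.  -0.7] M [-0.4  -0.65 -0.07] open 0.693
dx dy dz [-0.08  2.09 -1.07] turn 0.1
board-local tcp [ 50.67107943  29.34484942 117.85899601] keyhole pred [  4.07107943  29.34484942 149.25899601]
scene [[465, 414], [410, 205], [450, 415], [395, 206], [390, 378], [375, 378], [413, 343], [404, 541], [400, 418], [380, 338]]
 head [[366.0, 353.0], [374.0, 384.0], [358.0, 321.0], [376.0, 337.0]]
top [[205, 294], [392, 460], [217, 281], [404, 447], [359, 393], [371, 381], [329, 385], [269, 298], [324, 362], [395, 425]]
 head [[373.0, 358.0], [345.0, 333.0], [400.0, 382.0], [360.0, 354.0]]
```

View pics/L4a.png

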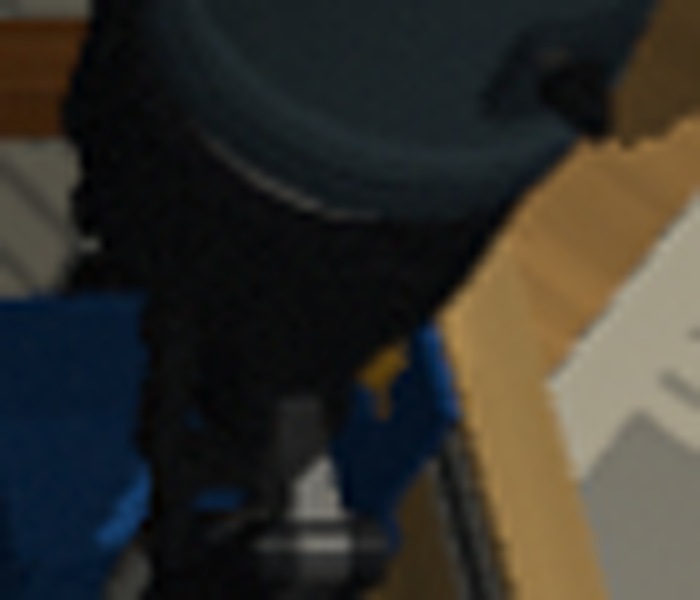

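The plate is 11 mm down with the head in front of it at (382,365). The plate corner tracks the prediction, so nothing has slipped in the grip. About 5 mm remain.

Request:
drive_tool:
  commands:
    - {"dx":0,"dy":0,"dz":0.1,"turn":0,"gripper":1}
    - {"dx":0,"dy":0,"dz":0.2,"turn":0,"gripper":1}
    - {"dx":0,"dy":0,"dz":0.3,"turn":0,"gripper":1}
    - {"dx":0,"dy":0,"dz":0.4,"turn":0,"gripper":1}
    - {"dx":0,"dy":0,"dz":0.45,"turn":0,"gripper":1}
    - {"dx":0,"dy":0,"dz":0.45,"turn":0,"gripper":1}

```text
time_s: 13.0
eef_pos: [0.5311, 0.174, 0.1134]
eef_rot: [0.0, 0.91, 0.415, 0.001]
wrist_force: [5.5, -3.9, -1.1]
opening: 0.684
```

```bash
python3 r.py
```

```text
t 13.15 keyhole local [  4.07  29.32 144.77] last [  4.08  29.33 144.78] Fboard [ 6.4  0.  -0.7] M [ 0.04 -0.68 -0.06] op 0.691068645500808
```

Request:
drive_tool:
  commands:
    - {"dx":0,"dy":0,"dz":0.05,"turn":0,"gripper":1}
    - {"dx":0,"dy":0,"dz":0.1,"turn":0,"gripper":1}
    - {"dx":0,"dy":0,"dz":0.15,"turn":0,"gripper":1}
    - {"dx":0,"dy":0,"dz":0.15,"turn":0,"gripper":1}

```text
time_s: 13.65
eef_pos: [0.5312, 0.174, 0.1121]
eef_rot: [0.0, 0.91, 0.415, 0.001]
wrist_force: [4.8, -3.0, 0.4]
opening: 0.691
```

```bash
python3 r.py
```

```text
t 13.8 keyhole local [  4.1   29.35 143.47] last [  4.1   29.33 143.45] Fboard [ 5.8 -0.1  0.5] M [-0.01 -0.56 -0.06] op 0.688886826491767
```

Request:
drive_tool:
  commands:
    - {"dx":0,"dy":0,"dz":0.05,"turn":0,"gripper":1}
    - {"dx":0,"dy":0,"dz":0.1,"turn":0,"gripper":1}
    - {"dx":0,"dy":0,"dz":0.15,"turn":0,"gripper":1}
    - {"dx":0,"dy":0,"dz":0.15,"turn":0,"gripper":1}

```text
time_s: 14.3
eef_pos: [0.5312, 0.1742, 0.1113]
eef_rot: [0.0, 0.91, 0.415, 0.001]
wrist_force: [2.3, -4.5, 8.8]
opening: 0.685
```

```bash
python3 r.py
```

```text
t 14.45 keyhole local [  3.98  29.48 142.71] last [  3.97  29.47 142.7 ] Fboard [ 4.2 -2.1  7.6] M [-0.25 -0.05  0.06] op 0.6862241074155919
```

Request:
drive_tool:
  commands:
    - {"dx":0,"dy":0,"dz":0.05,"turn":0,"gripper":1}
    - {"dx":0,"dy":0,"dz":0.1,"turn":0,"gripper":1}
    - {"dx":0,"dy":0,"dz":0.1,"turn":0,"gripper":1}
    - {"dx":0,"dy":0,"dz":0.1,"turn":0,"gripper":1}

```text
time_s: 14.95
eef_pos: [0.5311, 0.1744, 0.1108]
eef_rot: [0.0, 0.91, 0.415, 0.001]
wrist_force: [0.3, -3.6, 11.4]
opening: 0.687
```

```bash
python3 r.py; python3 look.py L5
```

```text
t 15.1 keyhole local [  3.78  29.59 142.18] last [  3.78  29.61 142.18] Fboard [ 2.5 -3.  11.5] M [-0.39  0.32  0.06] op 0.6861950954153623
t 15.2 pos [0.5311 0.1744 0.1108] yaw 49.05 tilt [ 2.8e-03  7.0e-04 -1.0e+00] F [-0.9 -4.5 11.9] M [-0.11  0.5   0.12] open 0.69
dx dy dz [-0.11  2.12 -1.78] turn 0.1
board-local tcp [ 50.38528483  29.58129408 110.77222224] keyhole pred [  3.78528483  29.58129408 142.17222224]
scene [[456, 430], [401, 223], [441, 431], [386, 223], [381, 393], [367, 394], [404, 360], [395, 556], [392, 433], [371, 354]]
 head [[366.0, 353.0], [374.0, 384.0], [358.0, 321.0], [376.0, 337.0]]
top [[218, 299], [403, 464], [229, 286], [415, 451], [370, 397], [381, 385], [341, 389], [281, 302], [335, 366], [405, 428]]
 head [[373.0, 358.0], [345.0, 333.0], [400.0, 382.0], [360.0, 354.0]]
```

View pics/L5a.png

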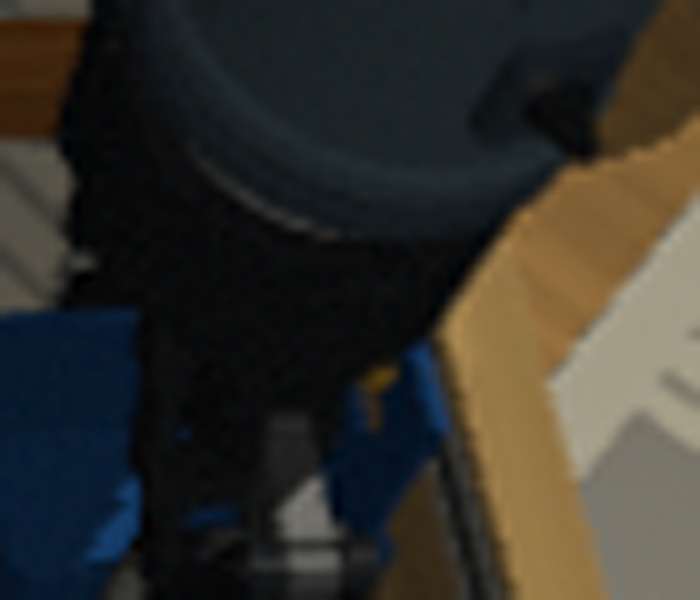

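Resistance keeps rising sharply (11.5 N upwards) at the slot's end, with the total slide about 16 to 18 mm by TCP, so the stud is home. I'll relieve most of the down-press and then open.

Request:
drive_tool:
  commands:
    - {"dx":0,"dy":0,"dz":-0.08,"turn":0,"gripper":1}
    - {"dx":0,"dy":0,"dz":-0.16,"turn":0,"gripper":1}
    - {"dx":0,"dy":0,"dz":-0.16,"turn":0,"gripper":1}

```text
time_s: 15.58
eef_pos: [0.531, 0.1743, 0.1112]
eef_rot: [0.0, 0.91, 0.415, 0.001]
wrist_force: [4.1, -2.4, 6.0]
opening: 0.689
```

```bash
python3 r.py
```

```text
t 15.725 keyhole local [  3.79  29.44 142.56] last [  3.78  29.45 142.56] Fboard [4.7 0.6 6.1] M [ 0.01 -0.23 -0.07] op 0.6890677965655675
```

Request:
drive_tool:
  commands:
    - {"dx":0,"dy":0,"dz":0,"turn":0,"gripper":0.1}
    - {"dx":0,"dy":0,"dz":0,"turn":0,"gripper":0}
    - {"dx":0,"dy":0,"dz":0,"turn":0,"gripper":0}
    - {"dx":0,"dy":0,"dz":0,"turn":0,"gripper":0}
    - {"dx":0,"dy":0,"dz":0,"turn":0,"gripper":0}

```text
time_s: 16.35
eef_pos: [0.5297, 0.1741, 0.1098]
eef_rot: [-0.0, 0.91, 0.415, -0.0]
wrist_force: [-0.5, 0.1, -0.1]
opening: 1.001
```

```bash
python3 r.py; python3 look.py L6
```

```text
t 16.5 keyhole local [  2.99  28.47 141.23] last [  3.03  28.5  141.29] Fboard [-0.2  0.4 -0.2] M [-0.02  0.01 -0.01] op 0.9946160992158043
t 16.6 pos [0.5298 0.174  0.1099] yaw 49.04 tilt [ 0.e+00  1.e-04 -1.e+00] F [ 0.4  0.2 -0.1] M [-0.01  0.03  0.  ] open 1.0
dx dy dz [-0.    2.19 -1.87] turn 0.1
board-local tcp [ 49.67299913  28.50813961 109.9027348 ] keyhole pred [  3.07299913  28.50813961 141.3027348 ]
scene [[457, 427], [402, 220], [442, 428], [387, 220], [382, 390], [368, 391], [405, 357], [396, 552], [393, 430], [372, 351]]
 head [[366.0, 353.0], [374.0, 384.0], [358.0, 321.0], [376.0, 337.0]]
top [[221, 306], [407, 471], [232, 293], [418, 458], [373, 404], [384, 392], [344, 396], [284, 309], [338, 373], [409, 435]]
 head [[373.0, 358.0], [345.0, 333.0], [400.0, 382.0], [360.0, 354.0]]
```

View pics/L6a.png

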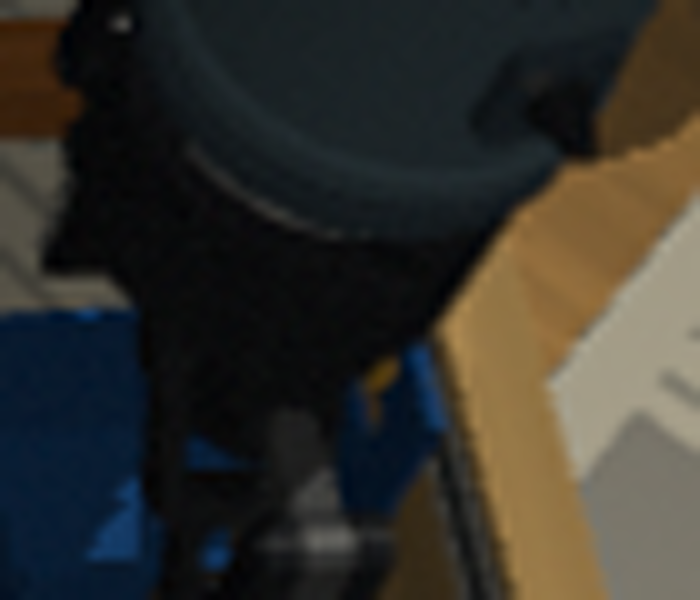

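View pics/L6b.png

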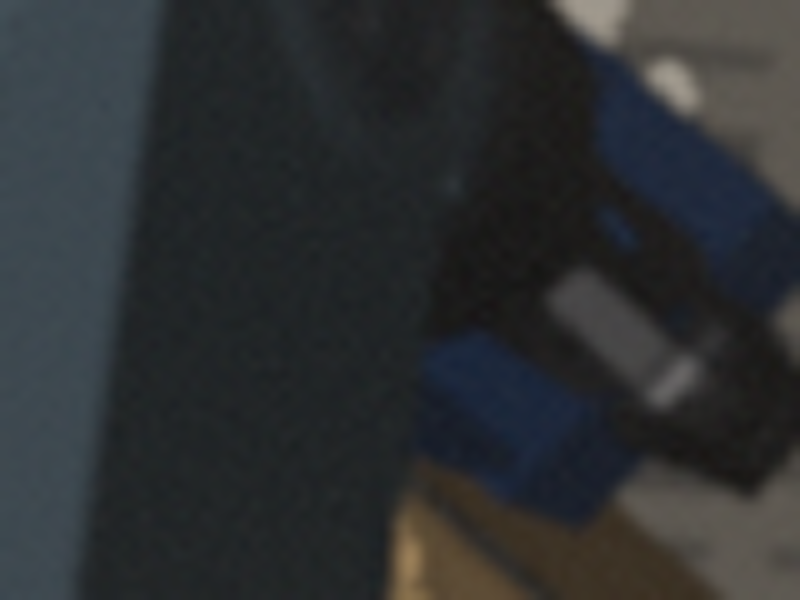

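The caddy stayed put with zero contact force. I'll retreat straight up, then away.

Request:
drive_tool:
  commands:
    - {"dx":0,"dy":0,"dz":-0.5,"turn":0,"gripper":0}
    - {"dx":0,"dy":0,"dz":-1.5,"turn":0,"gripper":0}
    - {"dx":0,"dy":0,"dz":-4,"turn":0,"gripper":0}
    - {"dx":0,"dy":0,"dz":-8,"turn":0,"gripper":0}
    - {"dx":0,"dy":0,"dz":-13,"turn":0,"gripper":0}
    - {"dx":-6,"dy":0,"dz":-15,"turn":0,"gripper":0}
    - {"dx":-12,"dy":0,"dz":-15,"turn":0,"gripper":0}
    - {"dx":-18,"dy":0,"dz":-15,"turn":0,"gripper":0}
    - {"dx":-18,"dy":0,"dz":-15,"turn":0,"gripper":0}

```text
time_s: 17.73
eef_pos: [0.4101, 0.0361, 0.2607]
eef_rot: [0.001, 0.911, 0.413, 0.0]
wrist_force: [-0.1, 1.4, 0.6]
opening: 1.003
```

```bash
python3 look.py L7; python3 - <<'E'
from h import *
crop('L7scene',340,190,110,110,6,'L7c')
E
```

```text
t 17.825 pos [0.4122 0.0377 0.261 ] yaw 48.94 tilt [ 2.5e-03 -1.0e-04 -1.0e+00] F [ 1.4  0.6 -0.1] M [0.03 0.02 0.  ] open 0.998
dx dy dz [17.98  2.08 13.27] turn -0.0
board-local tcp [  50.4937255  -151.53427532  260.98881963] keyhole pred [   3.8937255  -151.53427532  292.38881963]
scene [[466, -778], [409, -953], [451, -777], [394, -953], [389, -755], [374, -754], [413, -810], [404, -594], [400, -721], [379, -788]]
 head [[366.0, 353.0], [374.0, 384.0], [358.0, 321.0], [376.0, 337.0]]
top [[747, 997], [987, 1212], [761, 980], [1001, 1195], [915, 1090], [929, 1074], [891, 1097], [789, 954], [871, 1050], [960, 1130]]
 head [[373.0, 358.0], [345.0, 333.0], [400.0, 382.0], [360.0, 354.0]]
```

View pics/L7scene.png

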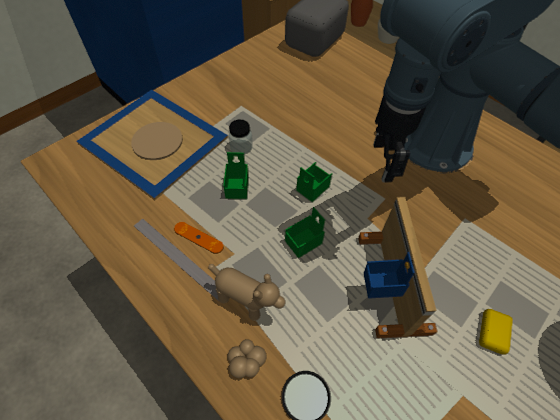

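View pics/L7top.png

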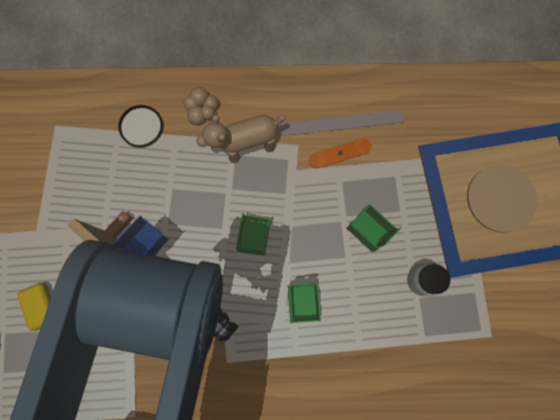

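View pics/L7c.png

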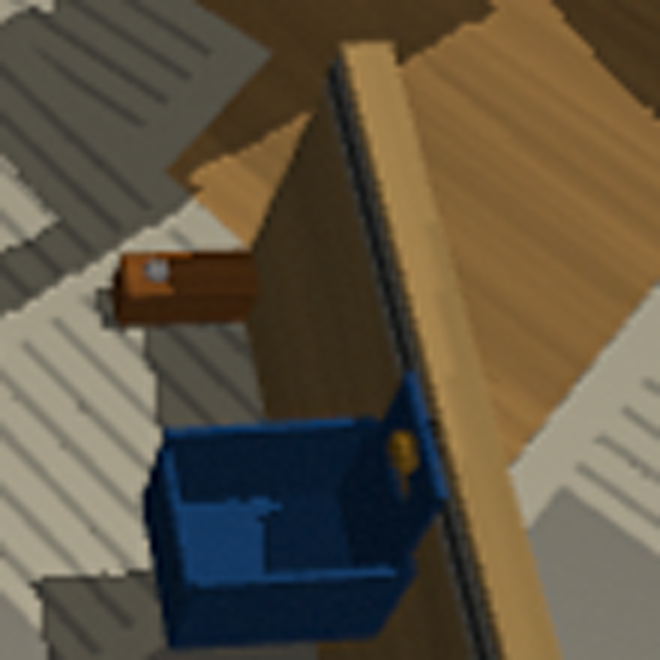

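The caddy hangs level on the stud, with the head at (404,452) in the crop near the plate's top. Next I'll compare this with the ideal hung pose numerically.

```bash
python3 - <<'E'
from tgt import *
from fit import T
c=ld('L7scene'); o=z['off'][2:]
for kz in (.144,.147,.150):
  k=np.array([.004,.0285,kz])
  X=np.array([(0,23,32),(0,-23,32),(76,30,-26),(76,-30,-26),(76,30,-74),(0,30,-74)])/1000.+k
  print(kz,((proj(c,T(p,X))+o+.5-[340,190])*6).round(0).astype(int).tolist())
print('head',((proj(c,T(p,[(.012,.0285,.16)]))+o+.5-[340,190])*6).round())
E
```

```text
0.144 [[454, 493], [421, 368], [191, 591], [161, 435], [163, 643], [369, 634]]
0.147 [[456, 489], [423, 364], [193, 588], [162, 431], [164, 640], [371, 630]]
0.15 [[459, 485], [426, 360], [194, 585], [164, 427], [166, 637], [374, 627]]
head [[400. 452.]]
```

The observed corners (443,497), (412,375), (172,647) and (380,637) fit the seated height (144 mm) to within about 2 px and fit the higher positions worse. Handing in.

```bash
python3 -c "
from bench import ctrl
print(ctrl.hand_in(), ctrl.get_obs()['time_s'])"
```

```text
the job is handed in; nothing more can be done
the job is handed in; nothing more can be done
```

The blue caddy hangs on the brass stud, at about y = +28.5 mm on the track, and I handed the job in at about 18 s. No verdict was reported.

- **Finding and fitting:** I found the stud in the camera images, passed the wide part of the keyhole over its head and pressed the plate back to about 7 N. The force rose with distance as the sprung washer should.
- **Sliding down:** I slid the caddy about 17 mm until resistance rose sharply at the slot's end. The peak was about 11.5 N upward at the wrist, and I opened the gripper only then.
- **Final position:** After the arm moved clear, the caddy hung level with the head near the top of the plate. Its outline fitted the seated height to about 2 px, better than positions 3 or 6 mm higher. The gripper was open, the arm was well clear and the wrist force was near zero.
- **Bystanders:** The dog, jar and rib look unmoved in the final pictures.

Three things did not agree exactly:
- The slide measured 1–2 mm longer than the nominal 16 mm. I put that down to the uncertain starting height plus give in the arm and grip.
- The plate's top corners sat about 1.5–2 px to the left of the model.
- One early move call was refused for missing keys, and nothing moved.

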